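# Set the stop peg in the carving board and bring the lino block up to it

## Robot

A 6-joint arm with a two-finger parallel gripper is mounted at the origin on the work surface. World frame = base frame: x ahead of the robot, y to its left, z up, the work surface at z = 0. Lengths are in m, angles in rad, forces in N, time in s.
With the tool pointing down it reaches from about 0.25 to 0.725 m from the base axis. Payload 4 kg.
Tool frame: the origin (TCP) lies midway between the tips of the shut fingers; the grasp point (between the pads) lies 19 mm behind it (grasp_offset is the distance from the TCP to the grasp point, in m); y points along the fingers, x is the direction in which the jaws open and shut, and the axes are right-handed (so a half turn about y gives the same grasp; the last joint's range is limited). The gripper opens to 85 mm and grips with 20 to 120 N. Pads are 22 mm wide; open, the fingers measure 114 mm over their backs; the gripper's body (76 mm by 85 mm) begins 54 mm behind the grasp point. The pads swing forward as they close: fully open they stand 13 mm farther back than shut.
Start: joints at [-1.326, 0.241, 0.005, 1.335, 0, 1.571], TCP at [0.121, -0.485, 0.231] pointing down, gripper open.
Joint ranges: [-2.72, 2.72], [-1.05, 1.87], [-1.09, 1.28], [-1.99, 2.15], [-1.42, 1.44], [-3.14, 3.14]. Speed limits (rad/s): [2.79, 2.79, 3.14, 3.14, 3.14, 3.14].

## Interface

Orientations are given as a rotation vector (axis times angle).
In Python, from plant import state, snapshot, finish_job, grasp_offset gives the robot as it stands.
- The arm moves only by the tool apply_moves, never from a script. Its argument "series" is a list that holds one entry, the list of rows, each a list of 6 numbers: the shift along the world's x, y, z in cm, then the turn, a rotation vector about the world's x, y, z in rad. A call has 1 to 12 rows; each row shifts and turns the commanded pose from where the row before left it; what a row does not reach is not made up. A row lasts 1/8 s, in which the tool goes at most 62.5 mm and 10.7 degrees, less where a joint would pass 70% of its speed; a pose out of reach is approached as far as the arm can. A call is refused whole if a number of a shift passes 6.25 or a number of a turn 0.188, either way. A call with a gripper value outside its range is refused whole. "gripper" is the closure in counts, from 0 (fully open) to 255 (shut), set as the call begins (left out, the last holds). The fingers move at their own pace and stop on an object; "force" is the grip in N (left out, the last holds). Time passes only in rows, so rows that do not move let the fingers close. It gives the time, the measured TCP pose, the force and the opening at its end, in the units of the state.
- state(): the state, without advancing time (a new reading comes with each control period).
- snapshot(name): name is "scene" or "top" or "wrist"; returns a dict with "frame" (420x560x3 uint8, red, green, blue), "mtx" (3x3 intrinsics, pixels), "rvec" (rotation vector, rad) and "tvec" (3), from world to camera coordinates, as OpenCV has them. Camera axes: x right, y down, z forward; pixel columns grow to the right and rows downward; lengths in m; the calibration is good to about 2 mm. A picture is of the moment at which its call begins. There is no depth.
- finish_job(): hands the job in, once; it reports no verdict.
The state is a dict: "time": time; "q": joint angles; "qvel": joint speeds; "joint_torque": joint torques, N m; "tcp_pos": TCP position; "orientation": TCP orientation; "force": force on the tool from outside, world axes, zero at the start; "moment": the same for the moment, N m; "grip_width": opening from 0.0 (shut) to 1.0 (fully open).
Only numpy, scipy, OpenCV 4.12 (cv2) and the standard library are available. Lean on these libraries where they do the work, as an engineer would, in place of code of your own. Each camera call takes 0.05 s, during which the arm holds its last target.

## Task

Set up the carving board for cutting: bring the foot of the leaning metal stop peg to the bore and let it into the bore edge first, still leaning, then straighten the peg upright and press it fully home. After that, slide the lino block along the board until its front face rests against the standing peg, and leave the things lying around where they are.

Things in the scene. Friction and masses are not known exactly. Their poses are not given: they have to be found in the camera images.
- board: Thick plywood carving board fixed to the table, 340 (x) x 280 (y) x 50 mm; origin at the centre of its underside, z up, top at 50 mm. A bore opens in its top (point bore, 70 mm in +x from the centre); on the bore's +y side stands the wooden peg rest (point notch). Two ribs 12 mm wide, 50 mm high, behind the rest reach 83 mm in +y from the bore axis.
- bore (a point): Centre of the mouth of the bore, level with the board's top, axes as the board's. Vertical round blind hole, 25 mm in diameter, 38 mm deep, edge chamfered 1.5 mm.
- notch (a point): Middle of the front edge of the notch floor in the peg rest, 37 mm in the board's +y from the bore axis, 80 mm above the board's top; the peg leans here. The rest is a wooden plate 74 mm wide (x, centred on the bore), 16 mm thick (37 to 53 mm in +y from the bore axis); its notch is 30 mm wide between two horns that reach 90 mm above the board's top.
- peg: Plain round aluminium stop peg, 24 mm in diameter, 160 mm long, about 0.19 kg, loose; origin at the centre of its foot face, z along its axis to the top. At the start it leans about 37 degrees from vertical towards the board's +y in the notch; its foot stands on the board about 34 mm short of the bore axis, on the -y side. Fully home its top stands 122 mm above the board's top.
- peg_top (a point): Centre of the peg's top face. If the peg's foot is pushed towards +y (a few newtons), it slides until its lowest edge drops about 10 mm into the bore and catches; the peg then leans about 17 degrees in the notch and stays there by itself. Pushed upright at its top (towards -y), it drops into the bore; a light press on the top (5 to 10 N) brings it home.
- block: Flat lino block (wood with a grey lino face) lying loose on the board on the -x side of the bore, 100 (x) x 50 (y) x 23 mm, about 0.12 kg; origin at the centre of its underside, its +x face is the front face that is to rest against the peg. Sliding more or less along the board's x, it passes beside the peg rest (which begins 37 mm to the +y side of the bore axis).
- eraser: White eraser, 45 x 20 x 12 mm, lying on the board near its +x, -y corner; leave alone.
- ink_tin: Small tin, 40 mm in diameter, 35 mm high, on the board near its -x, +y corner; leave alone.
- gouge: Gouge with a wooden handle, 140 mm, lying on the table; leave alone.
- flat_brush: Brush, 200 mm, lying on the table; leave alone.
- glue: White bottle, 56 mm in diameter, 130 mm high, standing on the table; leave alone.
- mug: Mug, 76 mm in diameter, 90 mm high, standing on the table; leave alone.
Things that resemble listed ones, but are neither listed nor needed, are in the scene too. Of the things that look like the block, the smallest one is meant.

How it is judged:
By the outcome, as a careful person would: the job done as asked, in the order asked, and still so for the second after the job is handed in, with the robot touching nothing.
It also fails if it takes over 59 s, if anything falls off the work surface, if the arm or the gripper's body presses on something with over 40 N, if the wrist force passes 120 N, or if a joint passes its speed limit or range.

## Working session

There is one attempt and no reset: what is moved stays moved. The work goes in short steps, Python scripts to look and compute and a tool call to move; the robot and the scene stay as the last step left them, time stands still between calls to the robot, and variables do not carry over. Pictures are saved under pics/ and viewed, and the job is handed in when it is done.

Besides the shell and the picture viewer there is one more tool, called after ">>>" by a JSON object that holds its "method" and its "body". apply_moves: Moves the arm, as the interface text tells. Its arguments: {"type":"object","properties":{"series":{"type":"array","items":{"type":"array","items":{"type":"array","items":{"type":"number"}}}},"gripper":{"type":"number"},"force":{"type":"number"}},"required":["series"]}

```bash
mkdir -p pics; ls
python3 - <<'E'
from plant import state, snapshot, grasp_offset
import cv2,json,pickle
print(grasp_offset, state())
for n in ["scene","top","wrist"]:
    s=snapshot(n); pickle.dump(s,open(f"pics/{n}0.pkl","wb"))
    cv2.imwrite(f"pics/{n}0.png",cv2.cvtColor(s["frame"],cv2.COLOR_RGB2BGR))
    print(n,s["mtx"],s["rvec"],s["tvec"])
E
```

```text
pics
0.0187 {'time': 0.0, 'q': array([-1.32601206e+00,  2.41407782e-01,  3.65637352e-03,  1.33518229e+00,
       -1.29131389e-05,  1.57082915e+00]), 'qvel': array([0.00043211, 0.00054042, 0.00068516, 0.00115249, 0.00072429,
       0.00047654]), 'joint_torque': array([ 5.41288409e-04, -3.72318721e+01,  2.52408600e+01,  1.70498318e-02,
        7.99119857e-05,  1.02867841e-05]), 'tcp_pos': array([ 0.12101014, -0.48445697,  0.23038966]), 'orientation': array([-1.31373982,  1.02823944, -1.02541582]), 'force': array([ 0.25094617, -0.85956571,  0.82698666]), 'moment': array([-0.03853289, -0.00716209,  0.02302788]), 'grip_width': 0.9944067663438962}
scene [[498.45312502   0.         285.94223673]
 [  0.         498.45312502 207.06544944]
 [  0.           0.           1.        ]] [ 1.38339457  2.17358521 -0.9012106 ] [ 0.21821173 -0.25336457  1.63603903]
top [[390.64128465   0.         283.34859071]
 [  0.         390.64128465 209.43998494]
 [  0.           0.           1.        ]] [ 2.23149034 -2.18501597  0.05216451] [-0.02038853  0.52415934  1.24150104]
wrist [[292.53275025   0.         278.25946196]
 [  0.         292.53275025 211.65320281]
 [  0.           0.           1.        ]] [-2.26891599  1.77192998  0.28598839] [-0.49873886 -0.0410324   0.38171021]
```

View pics/scene0.png

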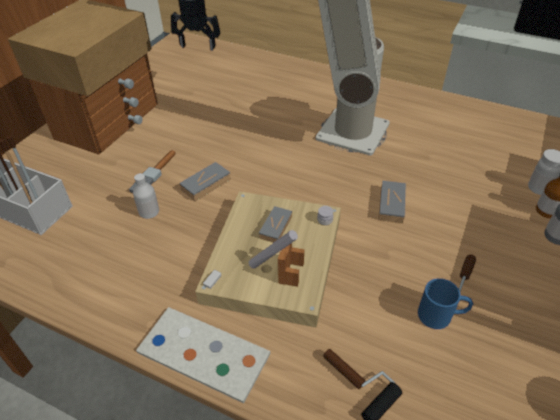

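View pics/top0.png

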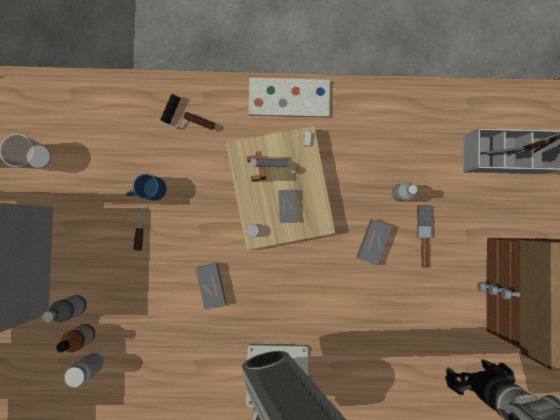

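View pics/wrist0.png

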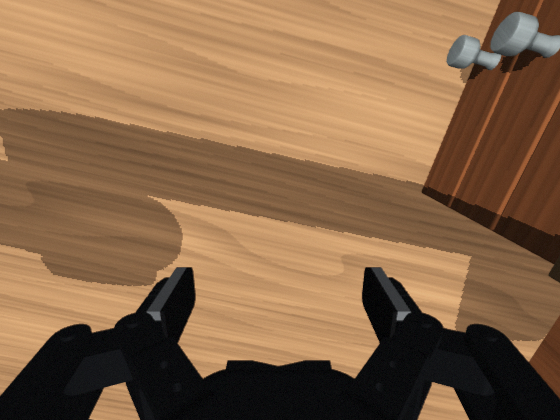

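Run:
```python
import cv2
a=cv2.imread("pics/top0.png")[115:260,215:345]
cv2.imwrite("pics/tc.png",cv2.resize(a,None,fx=4,fy=4,interpolation=cv2.INTER_CUBIC))
a=cv2.imread("pics/scene0.png")[185:325,195:350]
cv2.imwrite("pics/sc.png",cv2.resize(a,None,fx=4,fy=4,interpolation=cv2.INTER_CUBIC))
```

```text
(no output)
```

View pics/tc.png

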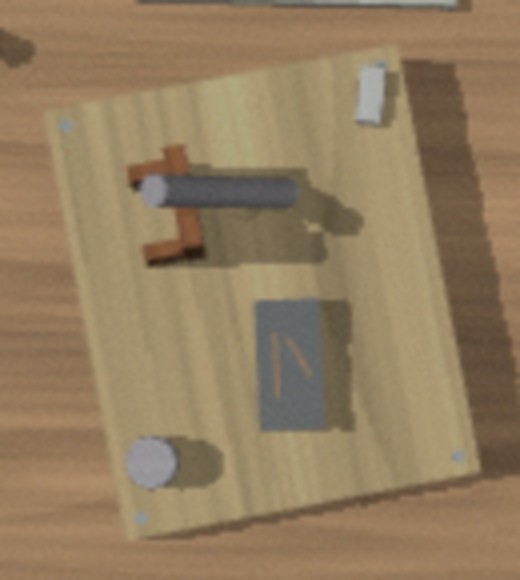

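View pics/sc.png

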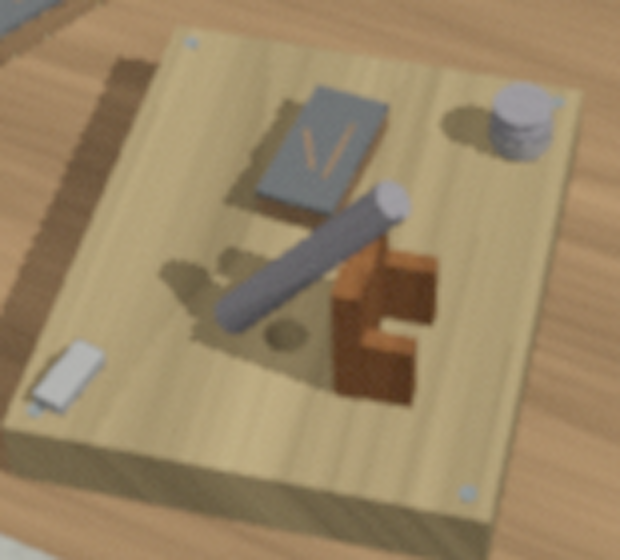

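```bash
cat > h.py <<'E'
import numpy as np,cv2,pickle
from scipy.optimize import least_squares
def proj(s,P): return cv2.projectPoints(np.asarray(P,float).reshape(-1,1,3),s["rvec"],s["tvec"],s["mtx"],None)[0].reshape(-1,2)
def ray(s,uv,z):
    R=cv2.Rodrigues(s["rvec"])[0];K=s["mtx"];t=np.ravel(s["tvec"])
    o=-R.T@t; d=R.T@np.linalg.solve(K,[uv[0],uv[1],1.]); return o+d*(z-o[2])/d[2]
def T(p,loc):
    c,s=np.cos(p[2]),np.sin(p[2]); loc=np.asarray(loc,float)
    return np.c_[p[0]+c*loc[:,0]-s*loc[:,1],p[1]+s*loc[:,0]+c*loc[:,1],loc[:,2]]
def fit(obs,p0):
    f=lambda p:np.concatenate([(proj(s,T(p,L))-uv).ravel() for s,L,uv in obs])
    return least_squares(f,p0)
E
python3 - <<'E'
from h import *
t=pickle.load(open("pics/top0.pkl","rb"));s=pickle.load(open("pics/scene0.pkl","rb"))
tc=lambda a:np.array(a)/4+[215-.375,115-.375]; sc=lambda a:np.array(a)/4+[195-.375,185-.375]
L=[(.17,.14,.05),(.17,-.14,.05),(-.17,-.14,.05),(-.17,.14,.05)]
tb=tc([(45,112),(398,48),(480,470),(130,538)]); sb=sc([(492,522),(8,432),(182,28),(580,95)])
for o in ([(t,L,tb)],[(s,L,sb)],[(t,L,tb),(s,L,sb)]):
    r=fit(o,[.55,0,.1]); print("board",r.x,np.round(r.fun,1))
b=r.x
l=[(.05,.025,.073),(.05,-.025,.073),(-.05,-.025,.073),(-.05,.025,.073)]
tb=tc([(256,300),(320,298),(325,430),(262,432)]); sb=sc([(328,213),(258,190),(320,88),(388,104)])
for o in ([(t,l,tb)],[(s,l,sb)],[(t,l,tb),(s,l,sb)]):
    r=fit(o,[.5,0,.1]); print("block",r.x,np.round(r.fun,1))
k=r.x
c,sn=np.cos(b[2]),np.sin(b[2]); d=k[:2]-b[:2]
print("block in board",c*d[0]+sn*d[1],-sn*d[0]+c*d[1],k[2]-b[2])
W=T(b,[(.07,0,.05),(.07,.037,.13)]);print("bore,notch",W)
print("bore px scene crop",(proj(s,W)-[194.6,184.6])*4,"top",(proj(t,W)-[214.6,114.6])*4)
# peg top triangulate
pt=cv2.triangulatePoints; 
def tri(u1,u2):
    f=lambda P:np.concatenate([proj(t,P)[0]-u1,proj(s,P)[0]-u2]); r=least_squares(f,[.6,0,.15]);return r.x,r.fun
def inb(P): d=P[:2]-b[:2];return np.array([c*d[0]+sn*d[1],-sn*d[0]+c*d[1],P[2]])
for n,a,e in (("ptop",(154,190),(393,201)),):
    P,f=tri(tc(a),sc(e)); print(n,P,f,inb(P))
E
```

```text
board [0.59144347 0.00139863 0.21222173] [ 0.1 -0.3 -0.  -1.   0.7  0.4 -0.7  0.8]
board [0.59724299 0.00680544 0.21450511] [ 0.6  0.8 -1.  -0.3 -1.2 -0.3  1.5 -1. ]
board [0.59429555 0.00436821 0.21391269] [-0.9 -1.1 -1.  -2.  -0.2 -0.6 -1.6 -0.1  0.1 -0.6 -1.2 -1.7 -1.4 -1.2
  1.1 -2. ]
block [ 0.53333857 -0.02052115  0.06031167] [-0.2  0.2  0.2  0.   0.3 -0.2 -0.4 -0. ]
block [ 0.5392451  -0.01666499  0.05481537] [ 0.6  0.3 -0.8  0.3 -0.4 -1.   0.7  0.2]
block [ 0.53588821 -0.01872342  0.05777989] [-0.7 -0.7 -0.3 -0.8 -0.3 -1.  -1.  -0.9  0.5 -0.9 -0.9 -0.8 -0.6 -2.
  0.4 -0.9]
block in board -0.06197811650667619 -0.01016631916489617 -0.15613279622253529
bore,notch [[0.6627001  0.01922817 0.05      ]
 [0.65484555 0.05538485 0.13      ]]
bore px scene crop [[287.91532112 331.54499752]
 [348.1818972  253.83995248]] top [[242.54811335 199.16010152]
 [191.48867079 192.11599098]]
ptop [0.64808951 0.0792597  0.17838328] [-0.03184993  0.01338391 -0.02671564 -0.00031928] [0.06846622 0.06176489 0.17838328]
```

Run:
```python
from h import *
from scipy.spatial.transform import Rotation as R
r=R.from_rotvec([-1.31373982,1.02823944,-1.02541582]);print(r.as_matrix().round(3))
# wanted: yaw b; push direction yb ; jaw along board x
b=0.2135
def want(tilt,yaw,jx):
    # fingers dir: down, tilted toward board +y by tilt
    yb=np.array([-np.sin(b),np.cos(b),0]); d=-np.cos(tilt)*np.array([0,0,1])+np.sin(tilt)*yb
    x=jx*np.array([np.cos(b),np.sin(b),0]); return R.from_matrix(np.c_[x,d,np.cross(x,d)])
for tl in (0,.35,.45):
  for jx in (1,-1): print(tl,jx,(want(tl,0,jx)*r.inv()).as_rotvec().round(3))
W=T([.5943,.00437,.2139],[(.07,-.08,.05),(.07,-.045,.05)]);print(W)
```

```text
[[ 0.242 -0.001  0.97 ]
 [-0.97   0.002  0.242]
 [-0.002 -1.    -0.   ]]
0 1 [-1.00e-03 -2.00e-03  1.54e+00]
0 -1 [-2.000e-03  1.000e-03 -1.602e+00]
0.35 1 [ 0.327 -0.206  1.522]
0.35 -1 [ 0.204  0.332 -1.584]
0.45 1 [ 0.421 -0.264  1.511]
0.45 -1 [ 0.263  0.427 -1.572]
[[ 0.67968654 -0.05894776  0.05      ]
 [ 0.672257   -0.02474539  0.05      ]]
```

Run:
```python
from h import *
from scipy.spatial.transform import Rotation as R
w=pickle.load(open("pics/wrist0.pkl","rb"));M=cv2.Rodrigues(w["rvec"])[0];c=-M.T@np.ravel(w["tvec"])
r=R.from_rotvec([-1.31373982,1.02823944,-1.02541582])
print(r.inv().apply(c-[0.12101014,-0.48445697,0.23038966]), r.inv().apply(M[2]), r.inv().apply(M[0]))
```

```text
[-1.40812908e-04 -1.44062602e-01  8.00117222e-02] [ 4.53683525e-05  9.50023922e-01 -3.12177107e-01] [ 9.99999938e-01 -1.52014592e-04 -3.17285113e-04]
```

>>> {"method": "apply_moves", "body": {"series": [[[3.5,3.7,0.8,0,0,0.128],[3.5,3.7,0.8,0,0,0.128],[3.5,3.7,0.8,0,0,0.128],[3.5,3.7,0.8,0,0,0.128],[3.5,3.7,0.8,0,0,0.128],[3.5,3.7,0.8,0,0,0.128],[3.5,3.7,0.8,0,0,0.128],[3.5,3.7,0.8,0,0,0.128],[3.5,3.7,0.8,0,0,0.128],[3.5,3.7,0.8,0,0,0.128],[3.5,3.7,0.8,0,0,0.128],[3.5,3.7,0.8,0,0,0.128]]], "gripper": 212, "force": 40}}

```text
time: 1.65
tcp_pos: [0.542, -0.0397, 0.3272]
orientation: [-1.564, -0.168, 0.169]
force: [1.1, -0.7, 0.3]
grip_width: 0.162
```

```bash
cat > snap.py <<'E'
import sys,cv2,pickle
from plant import snapshot
for a in sys.argv[2:]:
    s=snapshot(a); n=f"pics/{a}{sys.argv[1]}"
    pickle.dump(s,open(n+".pkl","wb")); cv2.imwrite(n+".png",cv2.cvtColor(s["frame"],cv2.COLOR_RGB2BGR))
E
python3 snap.py 1 wrist
```

```text
(no output)
```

View pics/wrist1.png

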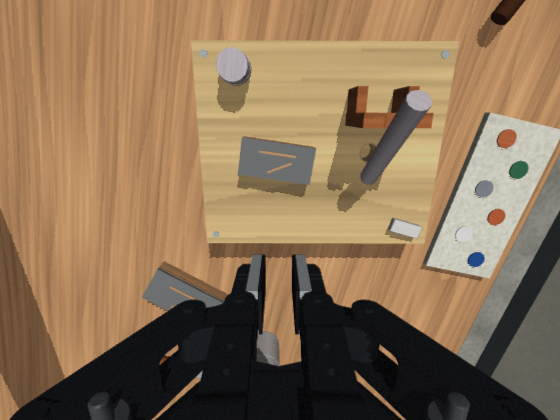

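Run:
```python
import cv2
a=cv2.imread("pics/wrist1.png")[70:250,230:465]
cv2.imwrite("pics/wc.png",cv2.resize(a,None,fx=3.4,fy=3.3,interpolation=cv2.INTER_CUBIC))
```

```text
(no output)
```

View pics/wc.png

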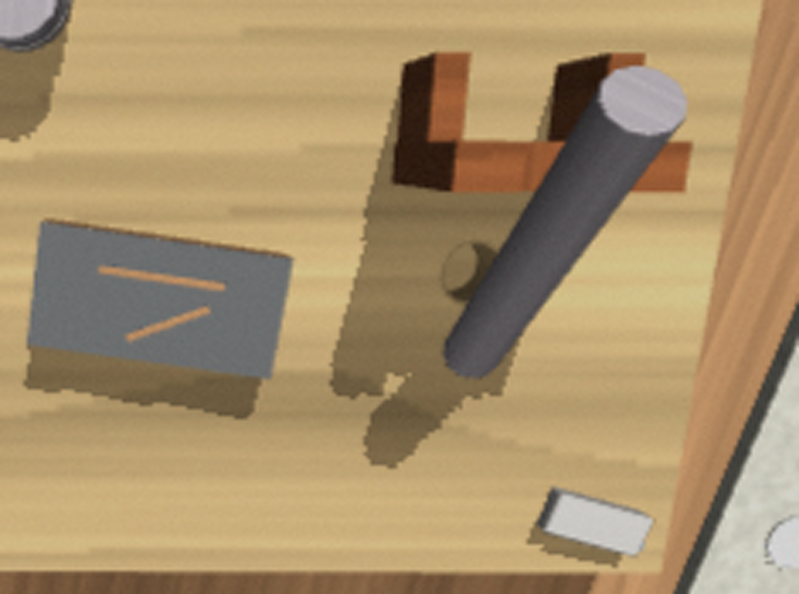

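Run:
```python
from h import *
t=pickle.load(open("pics/top0.pkl","rb"));s=pickle.load(open("pics/scene0.pkl","rb"));w=pickle.load(open("pics/wrist1.pkl","rb"))
tc=lambda a:np.array(a)/4+[215-.375,115-.375]; sc=lambda a:np.array(a)/4+[195-.375,185-.375]
wc=lambda a:np.array(a)/[3.4,3.3]+[229.65,69.65]
L=[(.17,.14,.05),(.17,-.14,.05),(-.17,-.14,.05),(-.17,.14,.05)]
tb=tc([(45,112),(398,48),(480,470),(130,538)]); sb=sc([(492,522),(8,432),(182,28),(580,95)])
wb=np.array([(457.5,41),(424,243.5),(208,242.5),(193,41)])
for o in ([(w,L,wb)],[(t,L,tb),(s,L,sb),(w,L,wb)]):
    r=fit(o,[.55,0,.1]); print("board",r.x,np.round(r.fun,1))
    if len(o)==1:b=r.x
l=[(.05,.025,.073),(.05,-.025,.073),(-.05,-.025,.073),(-.05,.025,.073)]
wk=wc([(291,258),(271,377),(27,347),(42,222)])
r=fit([(w,l,wk)],[.5,0,.1]); print("block",r.x,np.round(r.fun,1));k=r.x
c,sn=np.cos(b[2]),np.sin(b[2])
inb=lambda P:np.array([c*(P[0]-b[0])+sn*(P[1]-b[1]),-sn*(P[0]-b[0])+c*(P[1]-b[1]),P[2]])
print("block in board",inb(np.r_[k[:2],0]),k[2]-b[2])
W=T(b,[(.07,0,.05),(.07,.037,.13),(.033,.037,.14)]);print(W)
q=(proj(w,W)-[229.65,69.65])*[3.4,3.3];print("pred px crop bore,notch, horn corner",q)
for o in (wc((643,101)),): print("pegtop@.185",ray(w,o,.185),inb(ray(w,o,.185)))
print("bore meas",inb(ray(w,wc((478,271)),.05)))
f=wc((472,362)); print("peg foot lower ~z.06",inb(ray(w,wc((470,378)),.064)),inb(ray(w,wc((445,355)),.06)))
```

```text
board [0.5935886  0.00229705 0.21226025] [ 1.4  0.5  0.2 -0.4 -0.2  0.3 -1.4 -0.1]
board [0.59374664 0.00292204 0.21290898] [-0.4 -1.  -0.5 -1.7  0.2 -0.3 -1.2  0.  -0.5 -1.  -1.7 -2.2 -1.7 -1.6
  0.7 -2.3  1.7 -0.1  0.5 -0.8  0.   0.  -1.3 -0.5]
block [ 0.53450563 -0.01944525  0.07631681] [ 0.5 -0.   0.1  0.2  0.1 -0.5 -0.7  0.3]
block in board [-0.06233743 -0.00880734  0.        ] -0.1359434470886881
[[0.6620176  0.01704395 0.05      ]
 [0.65422282 0.05321357 0.13      ]
 [0.6180532  0.04541878 0.14      ]]
pred px crop bore,notch, horn corner [[475.14279211 274.38094205]
 [557.96363515 192.75818083]
 [454.2449111  193.79348942]]
pegtop@.185 [0.64755935 0.07905106 0.185     ] [0.06892926 0.06366142 0.185     ]
bore meas [0.07105086 0.00143842 0.05      ]
peg foot lower ~z.06 [ 0.06791197 -0.04239396  0.064     ] [ 0.05770127 -0.03318579  0.06      ]
```

>>> {"method": "apply_moves", "body": {"series": [[[3.37,-0.3,-3,0.098,0.021,0],[3.37,-0.3,-3,0.098,0.021,0],[3.37,-0.3,-3,0.098,0.021,0],[3.37,-0.3,-3,0.098,0.021,0],[0,0,-3.5,0,0,0],[0,0,-3.5,0,0,0],[0,0,-3.5,0,0,0],[0,0,-3.0,0,0,0],[0,0,0,0,0,0]]]}}

```text
time: 2.82
tcp_pos: [0.6734, -0.0528, 0.0686]
orientation: [-1.163, -0.116, 0.19]
force: [-0.7, -0.2, -0.0]
grip_width: 0.167
```

```bash
python3 snap.py 2 scene wrist
python3 - <<'E'
import cv2
a=cv2.imread("pics/scene2.png")[185:325,195:350]
b=cv2.imread("pics/wrist2.png")
cv2.imwrite("pics/sc2.png",cv2.resize(a,None,fx=4,fy=4,interpolation=cv2.INTER_CUBIC))
E
```

```text
(no output)
```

View pics/sc2.png

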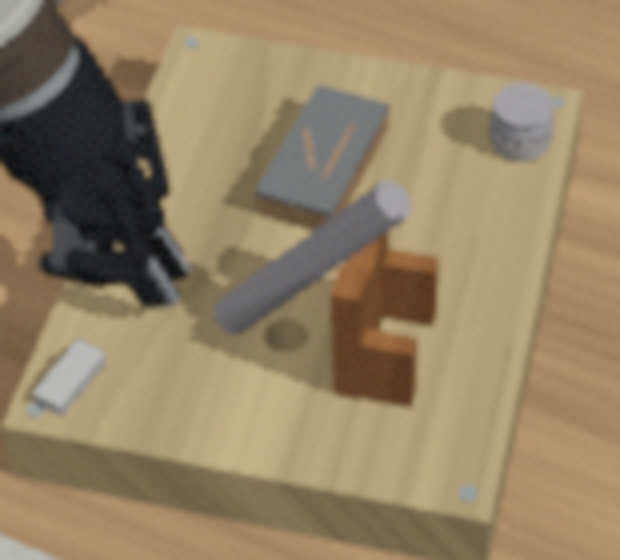

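View pics/wrist2.png

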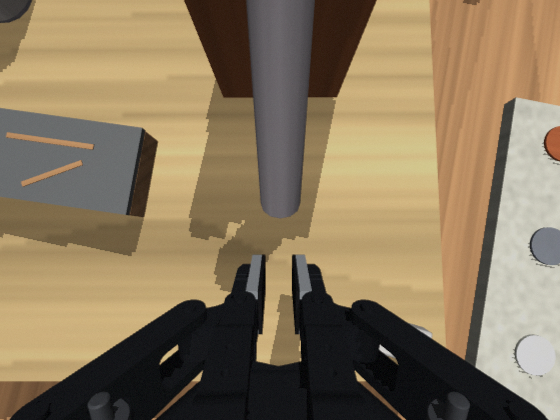

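>>> {"method": "apply_moves", "body": {"series": [[[0,0,-0.6,0,0,0],[-0.1,0.49,0,0,0,0],[-0.1,0.49,0,0,0,0],[-0.1,0.49,0,0,0,0],[-0.08,0.39,0,0,0,0],[-0.08,0.39,0,0,0,0],[-0.08,0.39,0,0,0,0],[0,0,0,0,0,0]]]}}

```text
time: 3.92
tcp_pos: [0.6705, -0.0263, 0.0663]
orientation: [-1.165, -0.123, 0.186]
force: [0.2, -0.1, 0.2]
grip_width: 0.173
```

>>> {"method": "apply_moves", "body": {"series": [[[0,0,-0.4,0,0,0],[-0.08,0.39,0,0,0,0],[-0.08,0.39,0,0,0,0],[0,0,0,0,0,0]]]}}

```text
time: 4.42
tcp_pos: [0.6687, -0.0184, 0.0621]
orientation: [-1.165, -0.122, 0.186]
force: [0.9, -0.4, 0.3]
grip_width: 0.166
```

```bash
python3 snap.py 3 wrist
```

```text
(no output)
```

View pics/wrist3.png

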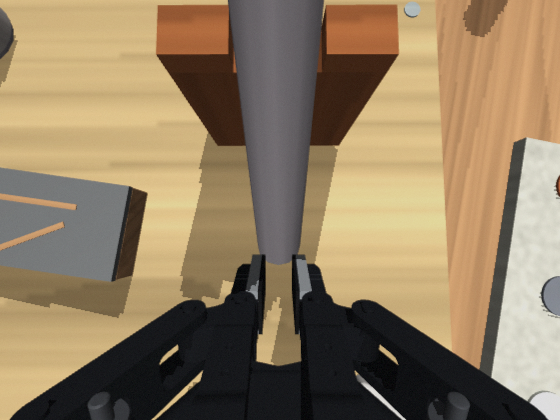

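>>> {"method": "apply_moves", "body": {"series": [[[-0.08,0.39,0,0,0,0],[-0.08,0.39,0,0,0,0],[-0.08,0.39,0,0,0,0],[0,0,0,0,0,0]]]}}

```text
time: 4.97
tcp_pos: [0.6663, -0.0064, 0.0624]
orientation: [-1.165, -0.123, 0.187]
force: [0.3, -0.6, -0.6]
grip_width: 0.164
```

```bash
python3 snap.py 4 wrist
```

```text
(no output)
```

View pics/wrist4.png

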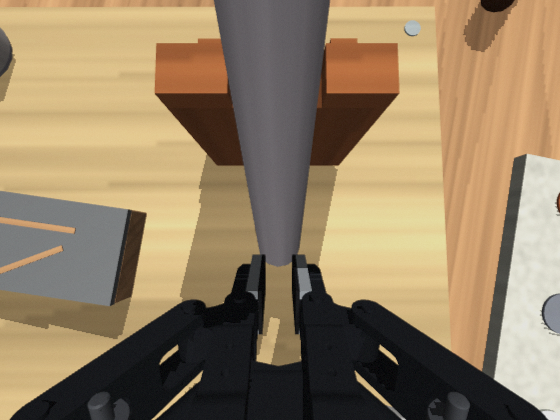

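>>> {"method": "apply_moves", "body": {"series": [[[-0.08,0.39,0,0,0,0],[-0.08,0.39,0,0,0,0],[0,0,0,0,0,0]]]}}

```text
time: 5.4
tcp_pos: [0.6647, 0.0011, 0.0623]
orientation: [-1.165, -0.122, 0.186]
force: [-1.2, 0.2, -0.1]
grip_width: 0.171
```

```bash
cat > crop.py <<'E'
import sys,cv2
n=sys.argv[1]; x0,x1,y0,y1=map(int,sys.argv[2:6]);f=float(sys.argv[6])
cv2.imwrite(f"pics/{n}c.png",cv2.resize(cv2.imread(f"pics/{n}.png")[y0:y1,x0:x1],None,fx=f,fy=f,interpolation=cv2.INTER_CUBIC))
E
python3 snap.py 5 wrist scene; python3 crop.py scene5 195 350 185 325 4
```

```text
(no output)
```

View pics/wrist5.png

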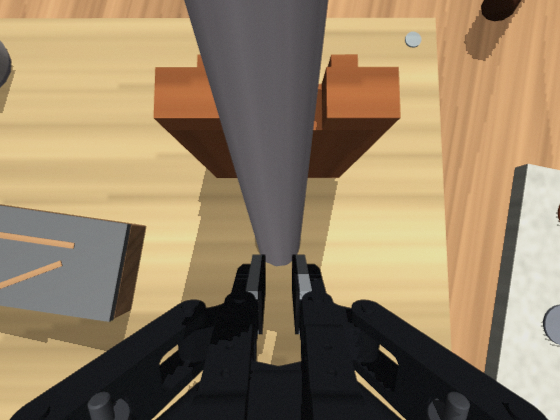

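View pics/scene5c.png

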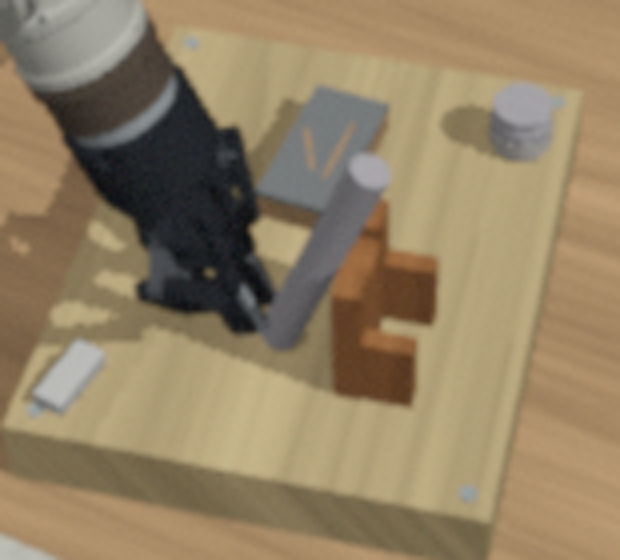

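>>> {"method": "apply_moves", "body": {"series": [[[-0.06,0.3,0,0,0,0],[-0.06,0.3,0,0,0,0],[0,0,0,0,0,0]]]}}

```text
time: 5.88
tcp_pos: [0.6637, 0.0055, 0.062]
orientation: [-1.168, -0.122, 0.186]
force: [-0.9, -4.6, -1.3]
grip_width: 0.172
```

```bash
python3 snap.py 6 wrist scene; python3 crop.py scene6 195 350 185 325 4
```

```text
(no output)
```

View pics/wrist6.png

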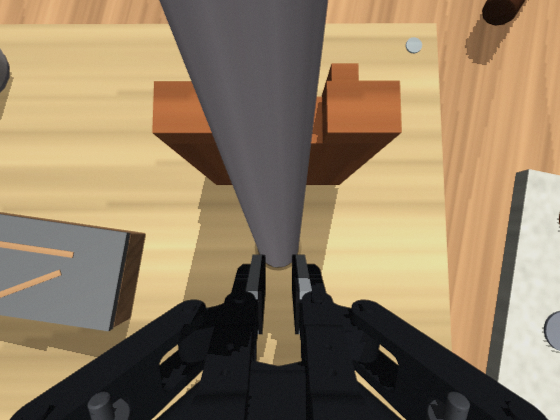

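View pics/scene6c.png

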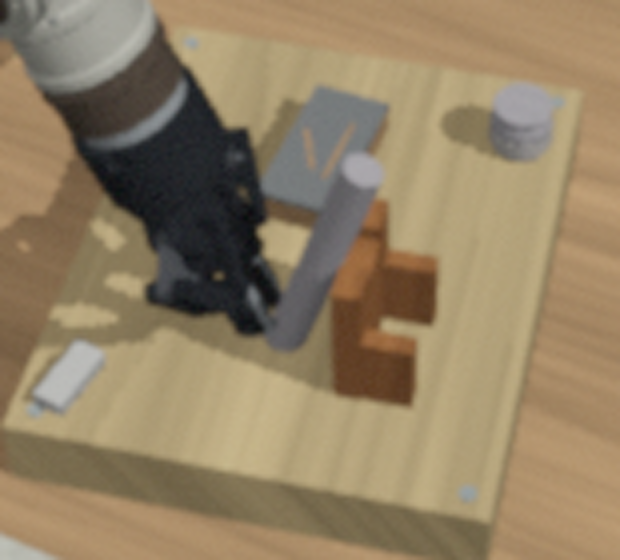

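```bash
python3 snap.py 6 top; python3 crop.py top6 215 345 115 260 4
```

```text
(no output)
```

View pics/top6c.png

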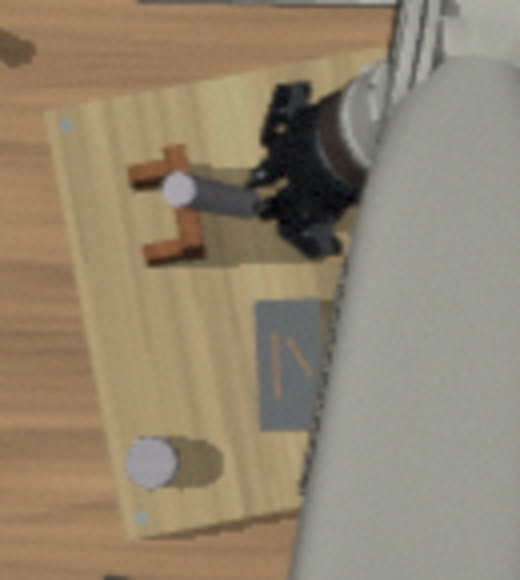

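```bash
cat >> h.py <<'E'
B=np.array([.5937,.0025,.2125])
def inb(P):
    c,s=np.cos(B[2]),np.sin(B[2]);d=np.asarray(P)[:2]-B[:2];return np.array([c*d[0]+s*d[1],-s*d[0]+c*d[1],P[2]]).round(4)
tcx=lambda a:np.array(a)/4+[215-.375,115-.375]; scx=lambda a:np.array(a)/4+[195-.375,185-.375]
def tri(t,u1,s,u2):
    r=least_squares(lambda P:np.concatenate([proj(t,P)[0]-u1,proj(s,P)[0]-u2]),[.6,0,.15]);return r.x,r.fun
E
python3 - <<'E'
from h import *
t=pickle.load(open("pics/top6.pkl","rb"));s=pickle.load(open("pics/scene6.pkl","rb"))
P,f=tri(t,tcx((179,189)),s,scx((362,172)));print(P,f,inb(P))
for z in (.19,.1965,.2): print(inb(ray(t,tcx((179,189)),z)),inb(ray(s,scx((362,172)),z)))
E
```

```text
[0.64721383 0.06078155 0.19202467] [ 0.11531749 -0.04921549  0.09782243  0.00194458] [0.0646 0.0457 0.192 ]
[0.0649 0.0461 0.19  ] [0.0628 0.0451 0.19  ]
[0.0638 0.0459 0.1965] [0.0687 0.0464 0.1965]
[0.0632 0.0459 0.2   ] [0.0718 0.0471 0.2   ]
```

>>> {"method": "apply_moves", "body": {"series": [[[-0.04,0.2,0,0,0,0],[-0.04,0.2,0,0,0,0],[0,0,0,0,0,0]]]}}

```text
time: 6.4
tcp_pos: [0.6636, 0.0065, 0.0619]
orientation: [-1.173, -0.122, 0.184]
force: [0.5, -12.9, -1.3]
grip_width: 0.169
```

```bash
python3 snap.py 7 wrist top; python3 crop.py top7 215 345 115 260 4
```

```text
(no output)
```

View pics/top7c.png

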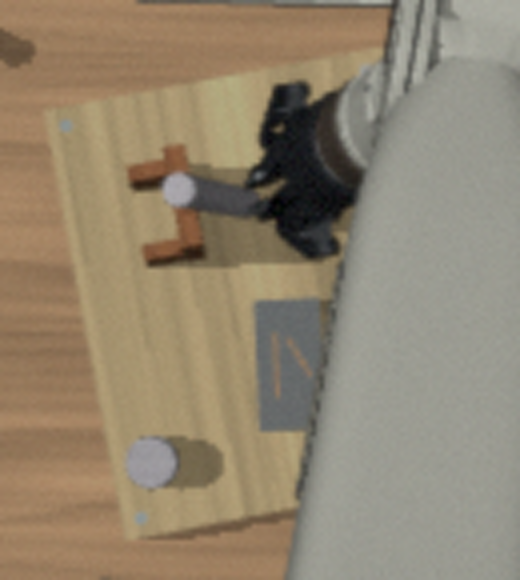

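View pics/wrist7.png

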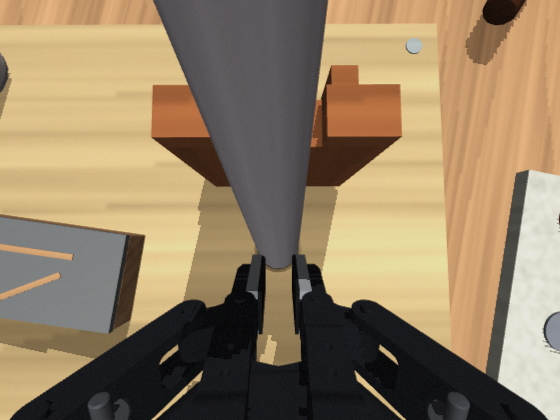

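>>> {"method": "apply_moves", "body": {"series": [[[0.84,-3.9,0.4,0,0,0],[0,0,6,-0.098,-0.021,0],[0,0,6,-0.098,-0.021,0],[0,0,6,-0.098,-0.021,0],[0,0,6,-0.098,-0.021,0],[-1.03,4.47,0,0,0,0],[-1.03,4.47,0,0,0,0],[-1.03,4.47,0,0,0,0],[0,0,0,0,0,0]]]}}

```text
time: 7.62
tcp_pos: [0.6393, 0.1106, 0.3069]
orientation: [-1.561, -0.17, 0.169]
force: [-1.1, -1.9, -0.3]
grip_width: 0.168
```

```bash
python3 snap.py 8 scene top; python3 crop.py top8 215 345 115 260 4;python3 crop.py scene8 195 350 185 325 4
```

```text
(no output)
```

View pics/top8c.png

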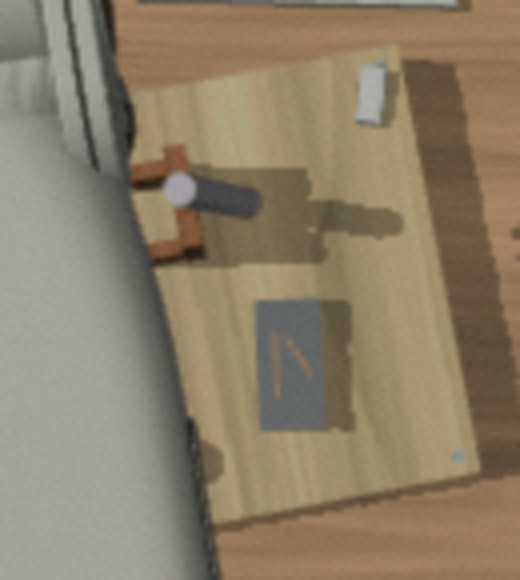

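View pics/scene8c.png

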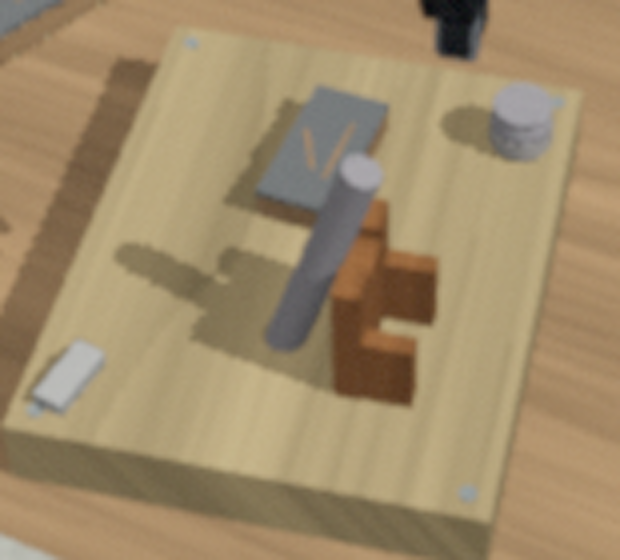

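>>> {"method": "apply_moves", "body": {"series": [[[0,0,-4.7,0,0,0],[0,0,-4.7,0,0,0],[0,0,-4.7,0,0,0],[0.21,-0.98,0,0,0,0],[0.21,-0.98,0,0,0,0],[0.21,-0.98,0,0,0,0],[0.1,-0.5,0,0,0,0],[0.1,-0.5,0,0,0,0],[0.1,-0.5,0,0,0,0],[0.1,-0.5,0,0,0,0],[0,0,0,0,0,0]]]}}

```text
time: 9.1
tcp_pos: [0.6508, 0.056, 0.1652]
orientation: [-1.565, -0.164, 0.165]
force: [-0.2, 0.2, 0.1]
grip_width: 0.17
```

```bash
python3 snap.py 9 scene wrist; python3 crop.py scene9 195 350 185 325 4
```

```text
(no output)
```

View pics/wrist9.png

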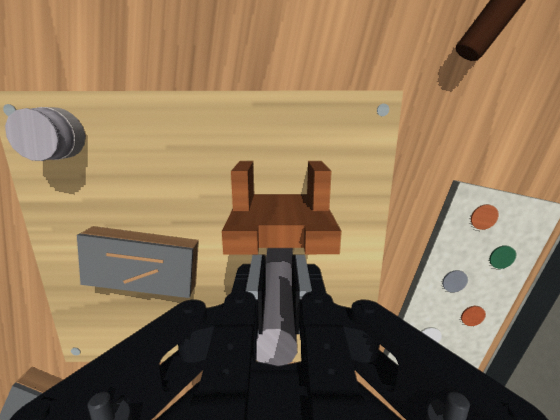

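View pics/scene9c.png

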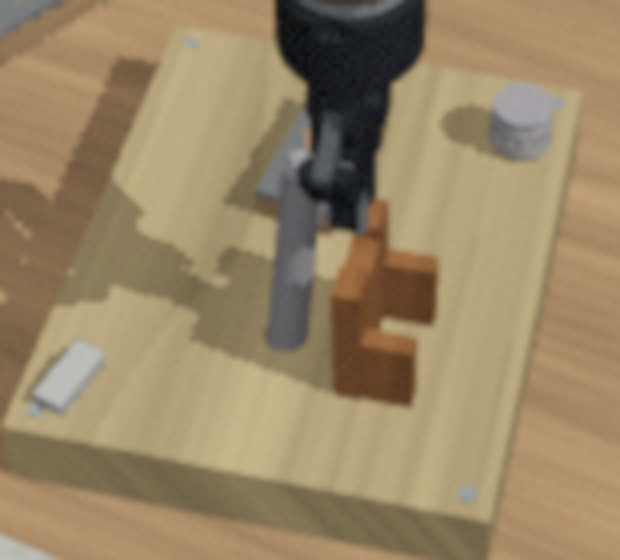

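>>> {"method": "apply_moves", "body": {"series": [[[0.08,-0.39,0,0,0,0],[0.08,-0.39,0,0,0,0],[0.08,-0.39,0,0,0,0],[0,0,0,0,0,0]]]}}

```text
time: 9.7
tcp_pos: [0.6533, 0.0441, 0.1653]
orientation: [-1.565, -0.164, 0.164]
force: [0.3, -0.5, 0.7]
grip_width: 0.169
```

```bash
python3 snap.py 10 scene wrist; python3 crop.py scene10 195 350 185 325 4
```

```text
(no output)
```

View pics/scene10c.png

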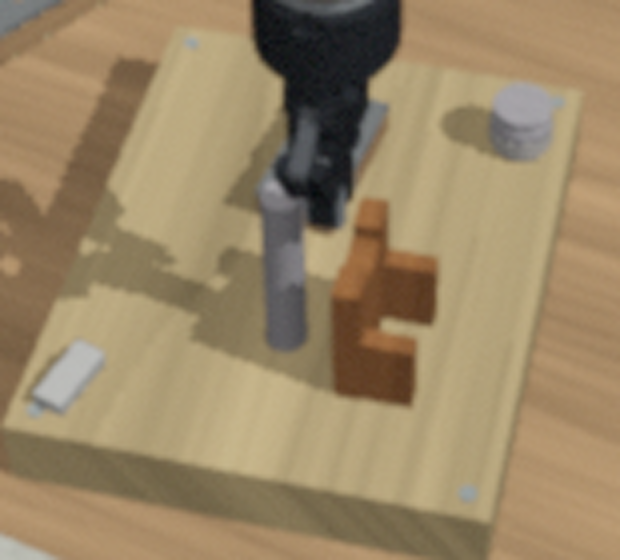

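Run:
```python
from h import *
s=pickle.load(open("pics/scene10.pkl","rb"))
W=T(B,[(.07,0,.05),(.07,0,.172),(.07,0,.2)]);print((proj(s,W)-[194.6,184.6])*4,W)
P,f=0,0
print(inb(ray(s,scx((272,186)),.19)),inb(ray(s,scx((272,186)),.18)))
```

```text
[[285.36602054 329.72151845]
 [278.61301716 190.4309396 ]
 [276.90885477 155.28009591]] [[0.66212547 0.0172633  0.05      ]
 [0.66212547 0.0172633  0.172     ]
 [0.66212547 0.0172633  0.2       ]]
[0.0834 0.0005 0.19  ] [ 0.0747 -0.0021  0.18  ]
```

>>> {"method": "apply_moves", "body": {"series": [[[0.04,-0.2,0,0,0,0],[0.04,-0.2,0,0,0,0],[0.02,-0.1,0,0,0,0],[0,0,0,0,0,0]]]}}

```text
time: 10.3
tcp_pos: [0.6542, 0.0395, 0.1653]
orientation: [-1.564, -0.165, 0.165]
force: [-0.3, 0.0, -0.2]
grip_width: 0.166
```

```bash
python3 snap.py 11 scene wrist; python3 crop.py scene11 195 350 185 325 4
```

```text
(no output)
```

View pics/scene11c.png

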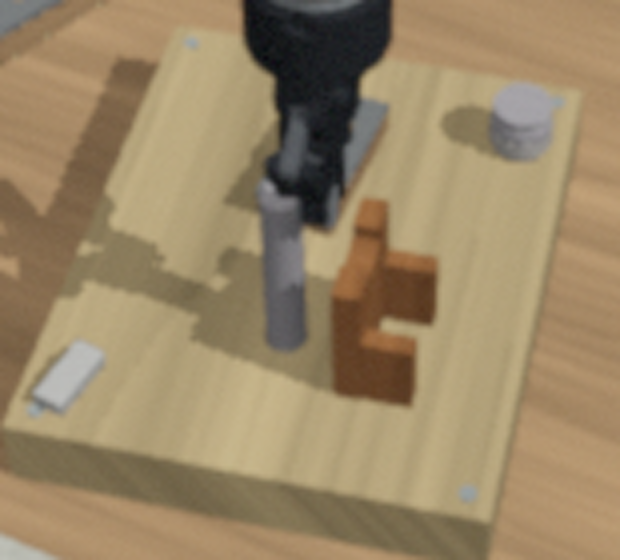

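View pics/wrist11.png

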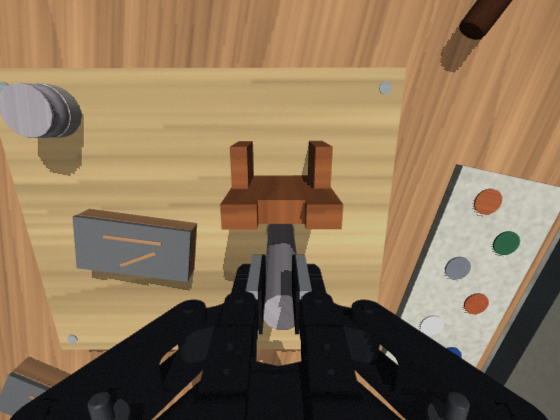

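>>> {"method": "apply_moves", "body": {"series": [[[-0.63,2.9,0,0,0,0],[0,0,4.5,0,0,0],[0,4,4.5,0,0,0],[0,4,0,0,0,0],[0,0,0,0,0,0]]]}}

```text
time: 11.02
tcp_pos: [0.6478, 0.1518, 0.2559]
orientation: [-1.563, -0.17, 0.167]
force: [0.1, -0.5, -0.4]
grip_width: 0.166
```

```bash
python3 snap.py 12 scene top; python3 crop.py scene12 195 350 185 325 4; python3 crop.py top12 215 345 115 260 4
```

```text
(no output)
```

View pics/scene12c.png

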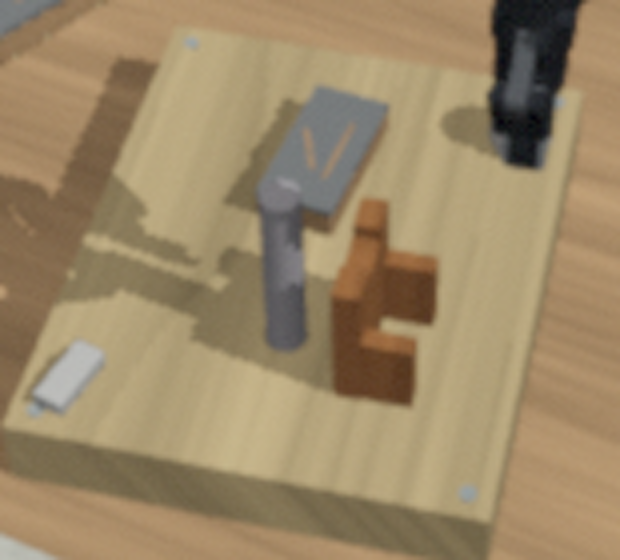

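View pics/top12c.png

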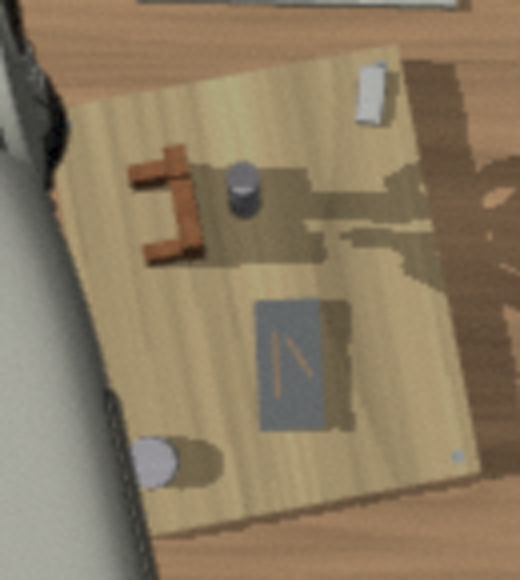

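>>> {"method": "apply_moves", "body": {"series": [[[0.47,-4.48,0,0,0,0],[0.47,-4.48,0,0,0,0],[0.47,-4.48,0,0,0,0],[0,0,-3.5,0,0,0],[0,0,-3.5,0,0,0],[0,0,-1.0,0,0,0],[0,0,0,0,0,0]]], "gripper": 255}}

```text
time: 12.0
tcp_pos: [0.6618, 0.0134, 0.1753]
orientation: [-1.565, -0.164, 0.165]
force: [0.9, -0.1, 0.6]
grip_width: 0.003
```

>>> {"method": "apply_moves", "body": {"series": [[[0,0,-0.2,0,0,0],[0,0,-0.2,0,0,0],[0,0,-0.2,0,0,0],[0,0,0,0,0,0]]]}}

```text
time: 12.5
tcp_pos: [0.6635, 0.0145, 0.1721]
orientation: [-1.565, -0.169, 0.161]
force: [-0.3, -0.7, 6.3]
grip_width: 0.002
```

>>> {"method": "apply_moves", "body": {"series": [[[0,0,-0.15,0,0,0],[0,0,0,0,0,0],[0,0,0,0,0,0]]]}}

```text
time: 12.88
tcp_pos: [0.6641, 0.0144, 0.1721]
orientation: [-1.565, -0.171, 0.159]
force: [0.1, 0.6, 11.2]
grip_width: 0.002
```

>>> {"method": "apply_moves", "body": {"series": [[[0,0,3,0,0,0],[0,0,5,0,0,0],[0,0,2,0,0,0]]]}}

```text
time: 13.25
tcp_pos: [0.6632, 0.0144, 0.2721]
orientation: [-1.565, -0.17, 0.16]
force: [-0.0, 0.2, -0.6]
grip_width: 0.005
```

Run:
```python
from plant import state
from scipy.spatial.transform import Rotation as R
import numpy as np
s=state();print(s['q'],s['tcp_pos'],s['time']);M=R.from_rotvec(s['orientation']).as_matrix();print(M.round(3),np.arctan2(M[1,0],M[0,0]))
```

```text
[ 2.17553348e-02  5.79279108e-01  6.18786361e-01  1.60408333e+00
 -1.22134277e-05  1.38221941e+00] [0.66318358 0.01442635 0.27208251] 13.25
[[ 0.978  0.006 -0.209]
 [ 0.209  0.     0.978]
 [ 0.006 -1.    -0.001]] 0.21033580668070231
```

>>> {"method": "apply_moves", "body": {"series": [[[-1.95,-0.45,0,0,0,0.179],[-1.95,-0.45,0,0,0,0.179],[-1.95,-0.45,0,0,0,0.179],[-1.95,-0.45,0,0,0,0.179],[-1.95,-0.45,0,0,0,0.179],[-1.95,-0.45,0,0,0,0.179],[-1.95,-0.45,0,0,0,0.179],[-1.95,-0.45,0,0,0,0.179],[0,0,-4,0,0,0],[0,0,-4,0,0,0],[0,0,0,0,0,0]]], "gripper": 20}}

```text
time: 14.62
tcp_pos: [0.5034, -0.0216, 0.1854]
orientation: [-1.169, -1.257, 1.264]
force: [-0.1, -0.5, -0.5]
grip_width: 0.923
```

```bash
python3 snap.py 13 wrist
```

```text
(no output)
```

View pics/wrist13.png

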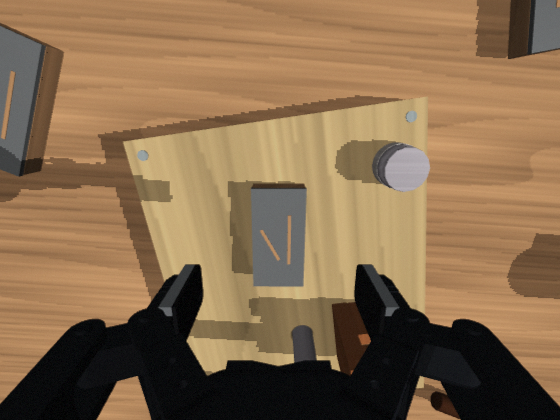

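```bash
python3 crop.py wrist13 235 325 175 300 4.5;python3 - <<'E'
from h import *
from plant import state
w=pickle.load(open("pics/wrist13.pkl","rb"))
l=[(.05,.025,.073),(.05,-.025,.073),(-.05,-.025,.073),(-.05,.025,.073)]
r=fit([(w,l,np.array([(303,286),(254.5,286),(252,189),(306,189.5)]))],[.5,0,.1]);print(r.x,r.fun.round(1),inb(np.r_[r.x[:2],0]))
M=cv2.Rodrigues(np.array(state()['orientation']))[0];print(M.round(3),np.arctan2(M[1,0],M[0,0])-np.pi/2)
W=T(B,[(.07,0,.172),(.17,-.14,.05),(-.17,-.14,.05),(-.17,.14,.05)]);print(proj(w,W))
E
```

```text
[ 0.53520696 -0.01849469  0.06855795] [ 0.6  0.2 -0.7  0.1 -0.7  0.1  0.8 -0.3] [-0.0616 -0.0082  0.    ]
[[-0.071 -0.002 -0.997]
 [ 0.997  0.    -0.071]
 [ 0.    -1.     0.002]] 0.07140800833741467
[[313.92055764 447.37918184]
 [202.67383135 410.70121139]
 [122.79982807 142.98030827]
 [425.97422566  97.73825524]]
```

View pics/wrist13c.png

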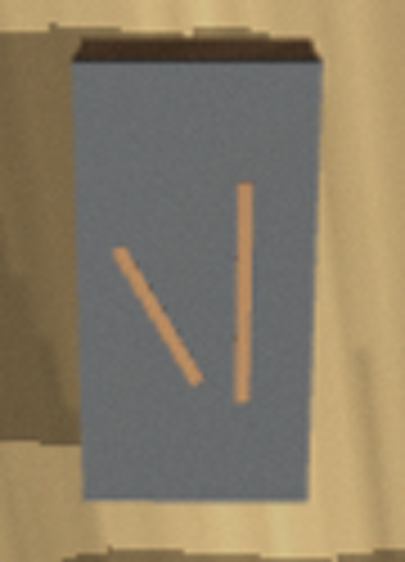

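>>> {"method": "apply_moves", "body": {"series": [[[0,0,-3.8,0,0,0],[0,0,-3.8,0,0,0],[0,0,-3.8,0,0,0],[0,0,-1.4,0,0,0],[0,0,0,0,0,0]]]}}

```text
time: 15.3
tcp_pos: [0.5068, -0.0218, 0.0606]
orientation: [-1.175, -1.262, 1.261]
force: [0.3, 0.9, 0.2]
grip_width: 0.924
```

>>> {"method": "apply_moves", "body": {"series": [[[0,0,0,0,0,0],[0,0,0,0,0,0],[0,0,0,0,0,0],[0,0,0,0,0,0],[0,0,0,0,0,0]]], "gripper": 255, "force": 20}}

```text
time: 15.92
tcp_pos: [0.5076, -0.0218, 0.0617]
orientation: [-1.178, -1.264, 1.26]
force: [-0.1, -0.1, 6.1]
grip_width: 0.577
```

>>> {"method": "apply_moves", "body": {"series": [[[0,0,0.3,0,0,0],[0.8,0.19,0,0,0,0.018],[0.8,0.19,0,0,0,0.018],[0.8,0.19,0,0,0,0.018],[0.8,0.19,0,0,0,0.018],[0.8,0.19,0,0,0,0.018],[0.8,0.19,0,0,0,0.018],[0.8,0.19,0,0,0,0.018],[0.8,0.19,0,0,0,0.018],[0,0,0,0,0,0],[0,0,0,0,0,0]]]}}

```text
time: 17.3
tcp_pos: [0.5696, -0.0066, 0.0627]
orientation: [-1.099, -1.365, 1.366]
force: [0.1, -0.4, -1.0]
grip_width: 0.58
```

```bash
python3 snap.py 14 wrist scene top; python3 crop.py scene14 195 350 185 325 4; python3 crop.py top14 215 345 115 260 4
```

```text
(no output)
```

View pics/wrist14.png

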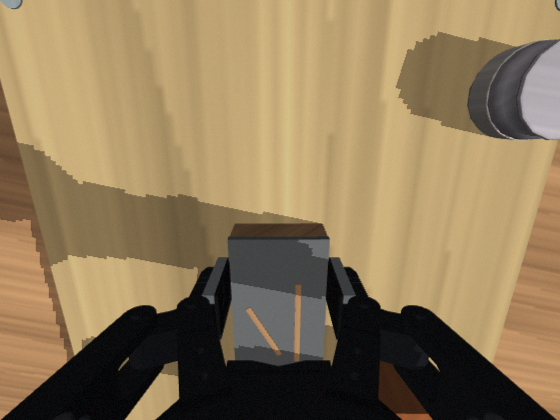

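View pics/scene14c.png

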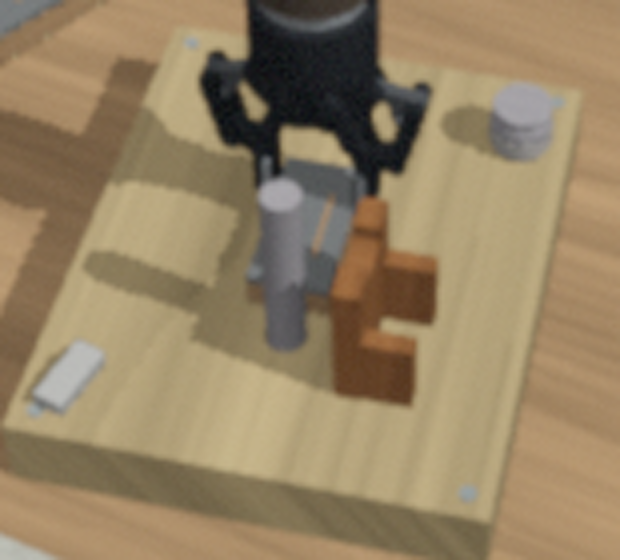

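>>> {"method": "apply_moves", "body": {"series": [[[0.15,0.03,0,0,0,0],[0.15,0.03,0,0,0,0],[0.1,0.02,0,0,0,0],[0,0,0,0,0,0]]]}}

```text
time: 17.95
tcp_pos: [0.5741, -0.0058, 0.0628]
orientation: [-1.1, -1.366, 1.366]
force: [0.2, -0.6, -2.2]
grip_width: 0.578
```

>>> {"method": "apply_moves", "body": {"series": [[[0.1,0.02,0,0,0,0],[0.1,0.02,0,0,0,0],[0,0,0,0,0,0]]]}}

```text
time: 18.32
tcp_pos: [0.5755, -0.0055, 0.0627]
orientation: [-1.099, -1.365, 1.366]
force: [-1.9, 0.4, -0.5]
grip_width: 0.581
```

>>> {"method": "apply_moves", "body": {"series": [[[0.1,0.02,0,0,0,0],[0,0,0,0,0,0]]]}}

```text
time: 18.58
tcp_pos: [0.5756, -0.0055, 0.0625]
orientation: [-1.098, -1.363, 1.367]
force: [-4.9, -1.2, 1.8]
grip_width: 0.578
```

>>> {"method": "apply_moves", "body": {"series": [[[0.05,0.01,0,0,0,0],[0,0,0,0,0,0]]]}}

```text
time: 18.82
tcp_pos: [0.5756, -0.0055, 0.0624]
orientation: [-1.097, -1.363, 1.368]
force: [-6.0, -1.2, 1.8]
grip_width: 0.576
```

>>> {"method": "apply_moves", "body": {"series": [[[0,0,0,0,0,0],[0,0,0,0,0,0],[0,0,0,0,0,0],[0,0,3,0,0,0],[-0.5,0,4,0,0,0],[-3,-0.7,4,0,0,0],[-5,-1,0,0,0,0],[0,0,0,0,0,0]]], "gripper": 20}}

```text
time: 19.82
tcp_pos: [0.4883, -0.0224, 0.1726]
orientation: [-1.097, -1.363, 1.367]
force: [-0.3, -0.9, -0.4]
grip_width: 0.922
```

```bash
python3 snap.py 15 wrist scene top; python3 crop.py scene15 195 350 185 325 4; python3 crop.py top15 215 345 115 260 4
```

```text
(no output)
```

View pics/wrist15.png

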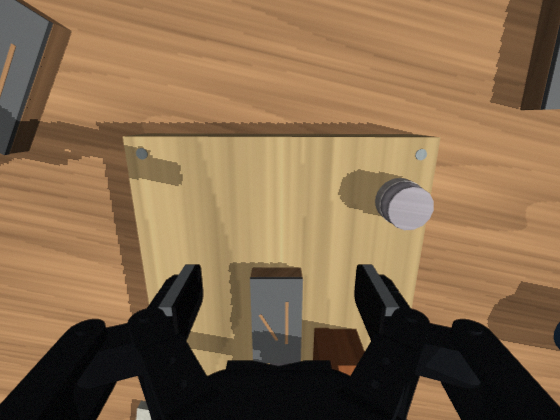

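View pics/scene15c.png

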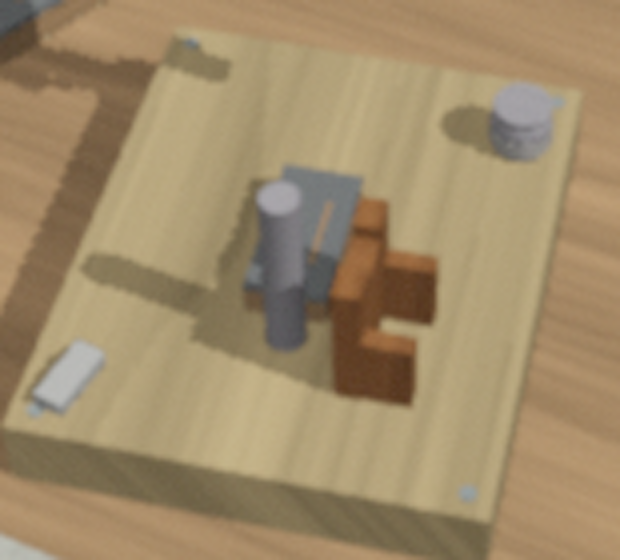

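View pics/top15c.png

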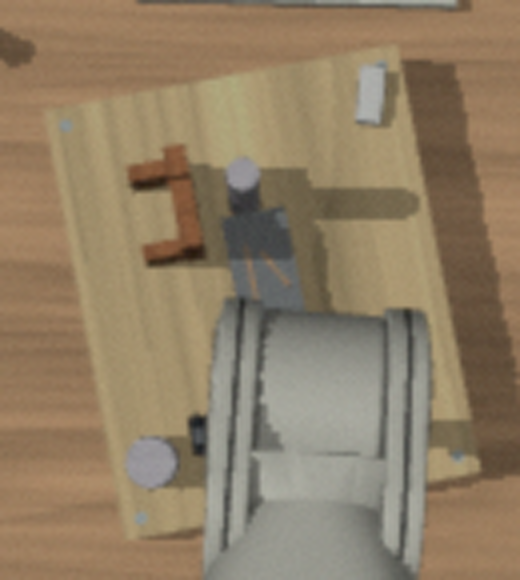

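>>> {"method": "apply_moves", "body": {"series": [[[0,0,0,0,0,0],[0,0,0,0,0,0],[0,0,0,0,0,0],[0,0,0,0,0,0],[0,0,-3.7,0,0,0],[0,0,-3.7,0,0,0],[0,0,-3.6,0,0,0],[1.46,0.31,0,0,0,0],[1.46,0.31,0,0,0,0],[0.98,0.21,0,0,0,0],[0.78,0.17,0,0,0,0],[0,0,0,0,0,0]]], "gripper": 255}}

```text
time: 21.48
tcp_pos: [0.5398, -0.012, 0.0629]
orientation: [-1.1, -1.366, 1.366]
force: [-0.3, -0.2, 0.3]
grip_width: -0.001
```

>>> {"method": "apply_moves", "body": {"series": [[[0.2,0.04,0,0,0,0],[0.2,0.04,0,0,0,0],[0.1,0.02,0,0,0,0],[0,0,0,0,0,0]]]}}

```text
time: 21.98
tcp_pos: [0.5421, -0.0115, 0.0627]
orientation: [-1.097, -1.362, 1.368]
force: [-6.1, -0.3, 5.0]
grip_width: -0.001
```

>>> {"method": "apply_moves", "body": {"series": [[[-0.5,-0.1,0,0,0,0],[-2.5,-0.5,0,0,0,0],[-2,-0.4,4,0,0,0],[-2,0,6,0,0,0],[-3,-5,4,0,0,0],[-3,-6,2,0,0,0],[-3,-6,2,0,0,0],[-2,-6,2,0,0,0],[0,0,0,0,0,0],[0,0,0,0,0,0]]]}}

```text
time: 23.22
tcp_pos: [0.3755, -0.2289, 0.2518]
orientation: [-1.1, -1.366, 1.365]
force: [0.2, -0.1, -0.1]
grip_width: 0.0
```

```bash
python3 snap.py 16 scene top; python3 crop.py scene16 195 350 185 325 4; python3 crop.py top16 215 345 115 260 4
```

```text
(no output)
```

View pics/scene16c.png

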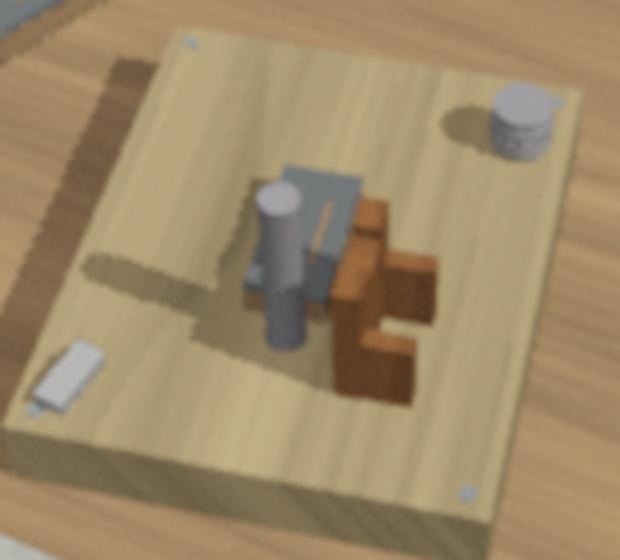

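View pics/top16c.png

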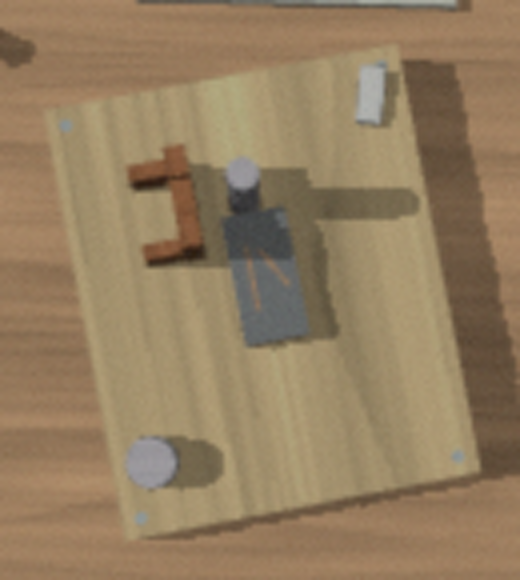

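View pics/top16.png

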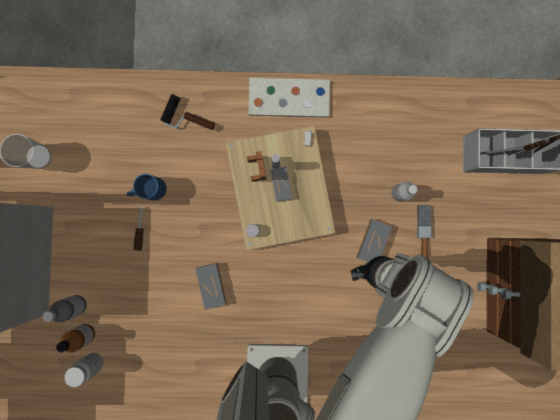

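```bash
python3 -c "
from plant import finish_job,state
print(finish_job(), state()['time'])"
```

```text
the job is handed in; nothing more can be done
the job is handed in; nothing more can be done
```

The job is done and handed in at about 23 s, with no reading or picture suggesting a failure.

**Peg:** I pushed the foot towards +y until its edge caught in the bore; the push then met 13 N without moving. After I backed off, the peg stayed leaning in the notch by itself. I pushed it upright at its top and pressed it with up to 11 N. The fingers stopped at z = 0.172 m, the fully home height.

**Block:** I gripped the block, turned it in line with the board and slid it along to the peg, where it met about 6 N. After letting go, I pushed it gently from behind with the shut fingers. It met 6 N at the expected place, so it was still against the peg.

**Last checks:** The final scene and top pictures show:
- the peg upright and home
- the block's front face against the peg
- the eraser, tin and other things not moved
- the arm clear of everything

**Disagreements:** My corner readings for the board from the scene and top cameras differed by about 6 mm. I used an average that included the wrist camera, and the contact positions agreed with it to about 1 mm. While I gripped the block, the fingertips touched the board with about 6 N, so I raised them slightly before sliding. The block may have been lifted by up to 1 mm during the slide.

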